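Close the plate carrier of a bench incubator and start it

ROBOT

A 6-joint arm with a two-finger parallel gripper is mounted at the origin on the work surface. World frame = base frame: x ahead of the robot, y to its left, z up, the work surface at z = 0. Lengths are in m, angles in rad, forces in N, time in s.
With the tool pointing down it reaches from about 0.425 to 0.95 m from the base axis. Payload 3.5 kg.
Tool frame: the origin (TCP) lies midway between the tips of the shut fingers; the grasp point (between the pads) lies 19 mm behind it; y points along the fingers, x is the direction in which the jaws open and shut, and the axes are right-handed (so a half turn about y gives the same grasp; the last joint's range is limited). The gripper opens to 85 mm and grips with 20 to 120 N. Pads are 22 mm wide; open, the fingers measure 114 mm over their backs; the gripper's body (76 mm by 85 mm) begins 54 mm behind the grasp point. The pads swing forward as they close: fully open they stand 13 mm farther back than shut.
Start: joints at [-1.472, 0.286, 1.577, -0, 1.279, -0.15], TCP at [0.166, -0.654, 0.231] pointing down, gripper open.
Joint ranges: [-2.77, 2.77], [-0.9, 2.22], [0.21, 2.48], [-1.53, 4.67], [0.24, 2.81], [-2.84, 2.84]. Speed limits (rad/s): [2.79, 2.79, 3.14, 3.14, 3.14, 3.14].

INTERFACE

Orientations are given as a unit quaternion [x, y, z, w].
In Python, from plant import ctrl, viewer gives the robot as it stands.
- The arm moves only by the tool step_arm, never from a script. Its argument "rows" is a list of rows, each a list of 3 entries, a list of its own where there are three numbers: the turn, a rotation vector about the tool's x, y, z in degrees, then the shift along the tool's x, y, z in mm, then the closure, from 0 (fully open) to 1 (shut). A call has 1 to 10 rows; each row is the pose to reach, as a shift and turn from the pose commanded when the call began, along the tool's axes at that moment; what a row does not reach only later rows make up. A row lasts 1/12 s, in which the tool goes at most 41.7 mm and 7.16 degrees, less where a joint would pass 70% of its speed; a pose out of reach is approached as far as the arm can. A call with a gripper value outside its range is refused whole. The fingers move at their own pace and stop on an object; "newtons" is the grip in N (left out, the last holds). Time passes only in rows, so rows that repeat a pose let the fingers close. It gives the time, the measured TCP pose, the force and the opening at its end, in the units of the state.
- ctrl.get_state(): the state, without advancing time (a new reading comes with each control period).
- viewer.read_camera(name): name is "scene" or "top" or "wrist"; returns (picture, depth): 480x640x3 uint8, red, green, blue; 480x640 float32, m along the optical axis (not along the pixel's ray), 0 where there is no reading.
- viewer.calibration(name): a dict with "K" (3x3 intrinsics, pixels), "R" (3x3) and "t" (3): a world point X has camera coordinates R X + t. Camera axes: x right, y down, z forward; pixel columns grow to the right and rows downward; lengths in m; the calibration is good to about 2 mm. The wrist camera is an equidistant fisheye: a pixel r from the principal point sees the ray r / f radians off the axis. A picture is of the moment at which its call begins: read the wrist's pose just before it. calibration takes no time and is no camera call; for the wrist camera it gives the pose at the moment of the call.
- ctrl.sign_off(): hands the job in, once; it reports no verdict.
The state is a dict: "time": time; "qpos": joint angles; "dq": joint speeds; "joint_efforts": joint torques, N m; "eef_pos": TCP position; "tcp_rot": TCP orientation; "contact_force": force on the tool from outside, world axes, zero at the start; "wrist_torque": the same for the moment, N m; "opening": opening from 0.0 (shut) to 1.0 (fully open).
Only numpy, scipy, OpenCV 4.12 (cv2) and the standard library are available. Lean on these libraries where they do the work, as an engineer would, in place of code of your own. Each camera call takes 0.05 s, during which the arm holds its last target.

TASK

The plate incubator stands with its carrier out and a well plate lying in it. With your fingertips, push the carrier fully home without slamming it, and then press the large start key on top of the machine all the way down and let it come up again. Nothing is to be picked up: the plate stays lying in its carrier, the two small keys are not pressed, and the other things on the bench are left alone.

Things in the scene. Friction and masses are not known exactly. Their poses are not given: they have to be found in the camera images.
- machine (a point): low white bench-top plate incubator, a fixed box 260 mm wide (its x), 300 mm deep (its y) and 120 mm high. This point is the middle of its top face. Its axes: x along the front, y from the front to the back, z up; the front, with the slot and carrier, faces its -y. On the top, in a row 95 mm from the middle towards the front, are three black round keys
- carrier_front (a point): middle of the outer face of the carrier's upright white front panel, 79 mm above the bench; axes as the machine's. Panel 180 mm wide, 66 high, 22 thick (46 to 112 mm above the bench). Fully home, its back lies against the machine's front and this point is 172 mm from the machine's middle (y = -0.172 in the machine's frame); at the start it is 85 to 130 mm further out
- carrier: aluminium tray behind the front panel; origin: middle of the floor on which the plate lies, 56 mm above the bench, 84 mm behind the panel's outer face; axes as the machine's. A 7 mm rim holds the plate with 3 to 5 mm of play. It slides along the machine's y (+y is home) with 3 N of friction and a little damping, stays where left, has no spring or latch, cannot be pulled out further
- plate_foot (a point): white and clear 24-well plate, 127 x 85 x 16 mm, about 70 g, lying loose in the carrier with its long side along the machine's x. This point is the middle of its underside
- start_key_top (a point): middle of the top of the start key: the large round key, 34 mm across, its top 142 mm above the bench (22 mm above the machine), in a grey collar 50 mm across and 12 mm high; it stands in any of the three places of the row (65 mm apart). z points up
- start_key (a joint): travel of the start key, in m: 0 up, 0.006 fully down (a spring, about 4 N when fully down, brings it up again)
- left_key_top (a point): middle of the top of one small key, 18 mm across and as high as the start key, in another place of the row; not to be pressed
- left_key (a joint): travel of that small key, 0 up, 0.006 down
- right_key_top (a point): middle of the top of the other small key, 18 mm across; not to be pressed
- right_key (a joint): travel of that small key, 0 up, 0.006 down
- tube_rack: bystander: yellow rack, 70 x 160 mm and 79 mm high with its orange-capped tubes, standing on the bench in front of the carrier; origin at the middle of its underside
- tip_box: bystander: orange pipette-tip box with a clear cover, 85 x 120 x 75 mm, on the rear half of the machine's top; origin at the middle of its underside
- tip_box2: bystander: blue pipette-tip box with a clear cover, 85 x 120 x 75 mm, on the bench; origin at the middle of its underside
- reagent: bystander: small bottle with a blue cap, 52 mm across, 100 mm high; origin at the middle of its underside
- jar: bystander: jar with a black cap, 60 mm across, 85 mm high; origin at the middle of its underside
- pipette: bystander: hand pipette lying on the bench, about 250 mm long and 40 mm wide, lying along its x; origin under its middle
There are look-alikes about, which are no part of the job. Of the things that look like the part that bears plate_foot, the middle-sized one is meant.

How it is judged:
On the way, in this order (a step that is already met when the one before it is completed fails the run):
1. the carrier is pushed fully home (within 3 mm) while the start key is up (y of carrier_front in the frame of machine above -0.175 m and value of joint start_key below 0.001 m), for 0.2 s.
2. the start key is pressed down (at least 4.5 of its 6 mm) (value of joint start_key above 0.0045 m), for 0.05 s.
3. the start key is let up again (value of joint start_key below 0.001 m), for 0.1 s.
At the end, for the whole second after the job is handed in: the carrier is home within 3 mm, all three keys are up (within 1 mm), and the plate lies flat in its carrier (within 10 mm of the middle of the seat and 0.06 rad of level) (all of step 1 and value of joint each of left_key, right_key below 0.001 m and distance between plate_foot and carrier below 0.01 m and angle between plate_foot's own z axis and vertical below 0.06 rad); the robot touches nothing.
It fails at once if the start key is pressed (over 3 mm) while the carrier is more than 6 mm out (value of joint start_key above 0.003 m and y of carrier_front in the frame of machine below -0.178 m).
It fails at once if a small key is pressed (over 3 mm) (value of joint any of left_key, right_key above 0.003 m).
It fails at once if the carrier is slammed (moves faster than 0.45 m/s) (linear speed of carrier above 0.45 m/s).
It fails at once if the plate is lifted out of its seat (over 8 mm) or tipped (over 0.15 rad) (z of plate_foot in the frame of carrier above 0.008 m or angle between plate_foot's own z axis and vertical above 0.15 rad).
It fails at once if another thing on the bench is moved by more than 25 mm (distance of any of tube_rack, tip_box, tip_box2, reagent, jar, pipette from where it was at the start of the episode above 0.025 m).
It also fails if it takes over 38 s, if anything falls off the work surface, if the arm or the gripper's body presses on something with over 40 N, if the wrist force passes 120 N, or if a joint passes its speed limit or range.

## Working session

There is one attempt and no reset: what is moved stays moved. The work goes in short steps, Python scripts to look and compute and a tool call to move; the robot and the scene stay as the last step left them, time stands still between calls to the robot, and variables do not carry over. Pictures are saved under pics/ and viewed, and the job is handed in when it is done.

Besides the shell and the picture viewer there is one more tool, called after "Request:" by a JSON object that holds its "method" and its "body", one argument or row to a line. step_arm: Moves the arm, as the interface text tells. Its arguments: {"type":"object","properties":{"rows":{"type":"array"},"newtons":{"type":"number"}},"required":["rows"]}

```bash
ls; mkdir -p pics; python3 - <<'E'
from plant import ctrl, viewer
import cv2
s=ctrl.get_state(); print(s)
for n in ["scene","top","wrist"]:
    p,d=viewer.read_camera(n); cv2.imwrite(f"pics/{n}0.png",p[:,:,::-1])
    import numpy as np; c=viewer.calibration(n); np.savez(f"{n}0.npz",p=p,d=d,**c); print(n,c)
E
```

```text
pics
{'time': 0.0, 'qpos': array([-1.47200498e+00,  2.87203043e-01,  1.57817386e+00, -1.84568144e-05,
        1.27858328e+00, -1.50002011e-01]), 'dq': array([-0.00027692,  0.00164096, -0.00200738,  0.00065172,  0.00119676,
       -0.00066329]), 'joint_efforts': array([-6.12711283e-04, -4.05987453e+01, -2.92622656e+01, -1.21829107e-04,
        5.82441251e-03, -9.26067543e-07]), 'eef_pos': array([ 0.16616635, -0.65355438,  0.22992395]), 'tcp_rot': array([-0.55757263,  0.43467757, -0.43351545,  0.55877771]), 'contact_force': array([-1.1981127 , -0.02681968, -0.17970806]), 'wrist_torque': array([ 0.0104136 , -0.00849738,  0.00805409]), 'opening': 0.9949618068015641}
scene {'K': array([[466.26767399,   0.        , 324.75543608],
       [  0.        , 466.26767399, 240.84763296],
       [  0.        ,   0.        ,   1.        ]]), 'R': array([[-0.80736242,  0.59003269,  0.00522921],
       [ 0.41772148,  0.57779725, -0.70118407],
       [-0.41674294, -0.56392532, -0.71296112]]), 't': array([ 0.39918195, -0.13483238,  1.27903295])}
top {'K': array([[525.30265991,   0.        , 322.20618423],
       [  0.        , 525.30265991, 242.53725516],
       [  0.        ,   0.        ,   1.        ]]), 'R': array([[-0.00484078, -0.99990778,  0.01268841],
       [-0.99782203,  0.00399516, -0.06584254],
       [ 0.06578577, -0.0129795 , -0.99774935]]), 't': array([0.0066162 , 0.49176033, 1.40511896])}
wrist {'K': array([[371.64829954,   0.        , 320.50882021],
       [  0.        , 371.64829954, 240.108637  ],
       [  0.        ,   0.        ,   1.        ]]), 'R': array([[ 0.24654027, -0.96913071, -0.00188508],
       [-0.9198651 , -0.23461884,  0.31432818],
       [-0.30506737, -0.07576053, -0.94931251]]), 't': array([-0.6739971 , -0.04225227,  0.38071093])}
```

View pics/scene0.png

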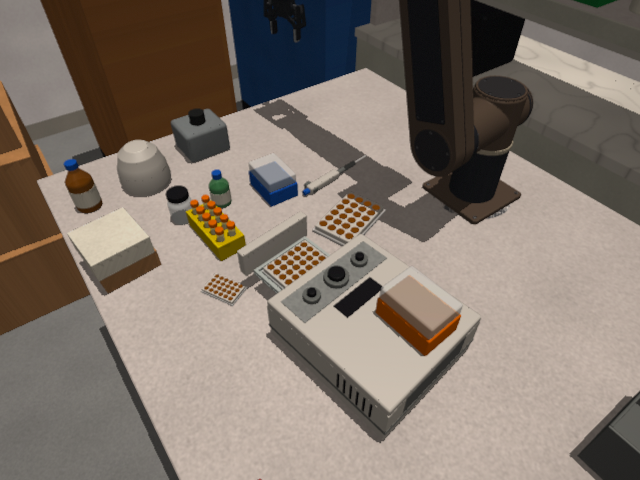

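View pics/top0.png

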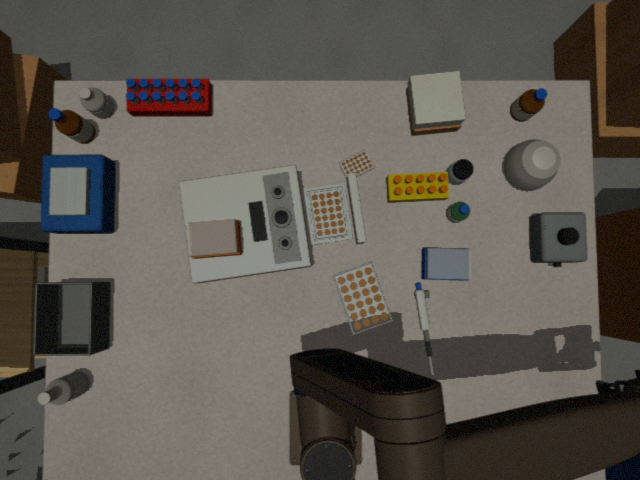

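View pics/wrist0.png

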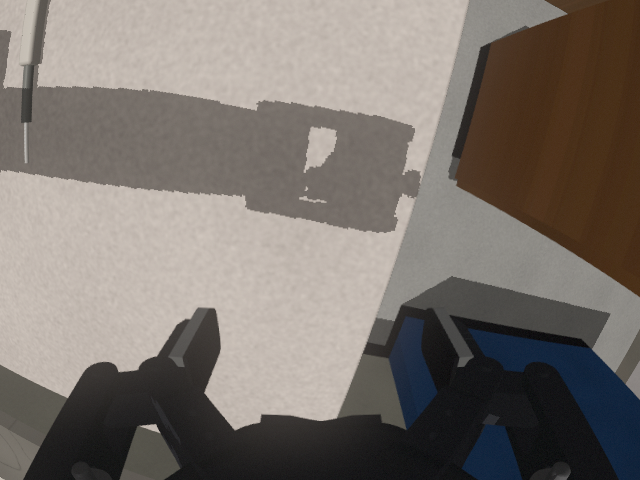

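```bash
python3 - <<'E'
import numpy as np,cv2
for n,(a,b,c,d) in dict(scene=(240,380,200,340),top=(170,450,140,260)).items():
    p=np.load(n+'0.npz')['p'][c:d,a:b,::-1]; k=800//(b-a) if n=='top' else 4
    k=min(k,600//(d-c)); print(n,k)
    cv2.imwrite(f'pics/{n}_crop.png',cv2.resize(p,None,fx=k,fy=k,interpolation=cv2.INTER_CUBIC))
E
```

```text
scene 4
top 2
```

View pics/scene_crop.png

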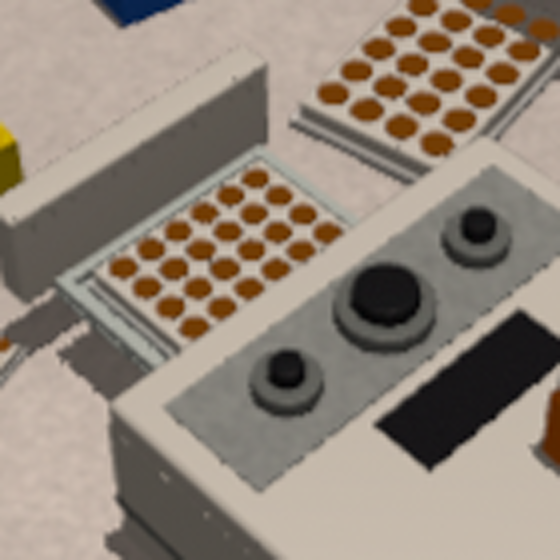

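View pics/top_crop.png

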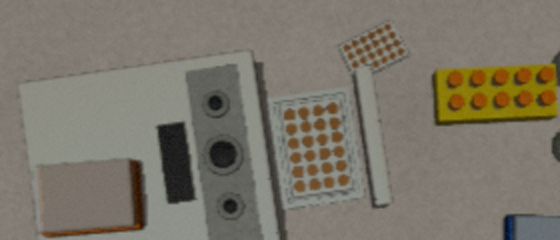

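```bash
cat > h.py <<'E'
import numpy as np,cv2
def planept(c,u,v,z):
    R,t,K=c['R'],c['t'],c['K']; d=R.T@np.linalg.inv(K)@[u,v,1]; o=-R.T@t
    return o+d*(z-o[2])/d[2]
def cloud(c):
    R,t,K=c['R'],c['t'],c['K']; d=c['d']; v,u=np.mgrid[:480,:640]
    X=np.stack([(u-K[0,2])/K[0,0]*d,(v-K[1,2])/K[1,1]*d,d],-1)
    return (X-t)@R
E
python3 - <<'E'
from h import *
t=np.load('top0.npz'); s=np.load('scene0.npz')
print('start top',planept(t,281.5,216.5,.142),'scene',planept(s,335.8,272.5,.142))
print('k1 top',planept(t,277.5,191.5,.142),'scene',planept(s,240+288/4,200+368/4,.142))
print('k2 top',planept(t,285,242.5,.142),'scene',planept(s,240+479/4,200+223/4,.142))
P=cloud(t)
def seg(u0,u1,v0,v1,z0,z1):
    Q=P[v0:v1,u0:u1].reshape(-1,3); d=t['d'][v0:v1,u0:u1].ravel()
    Q=Q[(d>0)&(Q[:,2]>z0)&(Q[:,2]<z1)]
    r=cv2.minAreaRect(Q[:,:2].astype(np.float32)); print(len(Q),Q[:,2].mean(),r); return Q,cv2.boxPoints(r)
for n,a in dict(panel=(335,375,155,260,.095,.13),mach=(170,320,155,290,.108,.132),rack=(380,455,160,210,.04,.1),plate=(305,352,180,250,.05,.09)).items():
    Q,b=seg(*a); print(n,b.round(4).tolist())
E
```

```text
start top [0.54837351 0.10636673 0.142     ] scene [0.55083584 0.11147122 0.142     ]
k1 top [0.61071512 0.11628878 0.142     ] scene [0.61435814 0.123335   0.142     ]
k2 top [0.48394696 0.09773632 0.142     ] scene [0.48660398 0.10455768 0.142     ]
634 0.11115925275744856 ((0.5760477781295776, -0.08184779435396194), (0.1804541051387787, 0.023065412417054176), 8.324939727783203)
panel [[0.48510000109672546, -0.08349999785423279], [0.48840001225471497, -0.1062999963760376], [0.6669999957084656, -0.08020000159740448], [0.6636999845504761, -0.05739999935030937]]
9928 0.12014516677346183 ((0.5355063676834106, 0.20179149508476257), (0.2607809007167816, 0.3002642095088959), 8.152216911315918)
mach [[0.38510000705718994, 0.3319000005722046], [0.427700012922287, 0.034699998795986176], [0.6858999729156494, 0.07169999927282333], [0.6432999968528748, 0.36890000104904175]]
1630 0.05675581358072654 ((0.6357052326202393, -0.26156529784202576), (0.12778937816619873, 0.17726939916610718), 2.269808292388916)
rack [[0.5684000253677368, -0.17550000548362732], [0.5753999948501587, -0.35269999504089355], [0.7031000256538391, -0.3476000130176544], [0.6959999799728394, -0.1704999953508377]]
2346 0.0675496227732078 ((0.5671663284301758, -0.013865917921066284), (0.15289422869682312, 0.11597613990306854), 7.923803329467773)
plate [[0.48350000381469727, 0.032999999821186066], [0.49939998984336853, -0.08179999887943268], [0.6509000062942505, -0.06080000102519989], [0.6348999738693237, 0.054099999368190765]]
```

```bash
cat >> h.py <<'E'
from scipy.spatial.transform import Rotation as Ro
Y=np.deg2rad(8.2)
mx=np.array([np.cos(Y),np.sin(Y),0]);my=np.array([-np.sin(Y),np.cos(Y),0]);mid=np.array([.5358,.202,.12])
def mv(target,tx=None):
    from plant import ctrl
    s=ctrl.get_state(); R=Ro.from_quat(s['tcp_rot']).as_matrix(); p=s['eef_pos']
    print('t',s['time'],'p',p.round(4),'mach',[((p-mid)@mx).round(4),((p-mid)@my).round(4)],'F',s['contact_force'].round(1),'open',s['opening'])
    print('R',R.round(3).tolist()); print('shift mm',(R.T@(np.array(target)-p)*1e3).round(1))
    if tx is not None:
        y=np.array([0,0,-1.]); tx=np.array(tx)
        for sg in (1,-1):
            x=sg*tx; G=np.stack([x,y,np.cross(x,y)],1); print('turn',sg,np.rad2deg(Ro.from_matrix(R.T@G).as_rotvec()).round(2))
E
python3 - <<'E'
from h import *
T=mid+mx*.02*0-my*.220; T[2]=.2
print(T); mv(T,mx); mv(T,my)
E
```

```text
[ 0.56717837 -0.01575077  0.2       ]
t 0.15 p [ 0.1662 -0.6537  0.2302] mach [np.float64(-0.4879), np.float64(-0.7942)] F [ 0.5 -0.2  0.4] open 0.9999934315991564
R [[0.246, -0.0, 0.969], [-0.969, 0.002, 0.246], [-0.002, -1.0, 0.0]]
shift mm [-519.5   31.4  545.7]
turn 1 [-9.000e-02 -8.395e+01 -7.000e-02]
turn -1 [ 8.000e-02  9.605e+01 -9.000e-02]
t 0.15 p [ 0.1662 -0.6537  0.2302] mach [np.float64(-0.4879), np.float64(-0.7942)] F [ 0.5 -0.2  0.4] open 0.9999934315991564
R [[0.246, -0.0, 0.969], [-0.969, 0.002, 0.246], [-0.002, -1.0, 0.0]]
shift mm [-519.5   31.4  545.7]
turn 1 [-1.6000e-01 -1.7395e+02  2.0000e-02]
turn -1 [-0.01  6.05 -0.11]
```

```bash
python3 - <<'E'
from h import *
T=mid-my*.345; T[2]=.2
print(T); mv(T,mx)
E
```

```text
[ 0.58500698 -0.1394728   0.2       ]
t 0.15 p [ 0.1662 -0.6537  0.2302] mach [np.float64(-0.4879), np.float64(-0.7942)] F [ 0.5 -0.2  0.4] open 0.9999934315991564
R [[0.246, -0.0, 0.969], [-0.969, 0.002, 0.246], [-0.002, -1.0, 0.0]]
shift mm [-395.2   31.1  532.5]
turn 1 [-9.000e-02 -8.395e+01 -7.000e-02]
turn -1 [ 8.000e-02  9.605e+01 -9.000e-02]
```

Request:
{"method": "step_arm", "body": {
  "rows": [
    [[0,-42,0],[-198,5,266],1],
    [[0,-42,0],[-198,5,266],1],
    [[0,-42,0],[-198,5,266],1],
    [[0,-42,0],[-198,5,266],1],
    [[0,-42,0],[-198,5,266],1],
    [[0,-42,0],[-198,5,266],1],
    [[0,-42,0],[-198,5,266],1],
    [[0,-42,0],[-198,5,266],1],
    [[0,-42,0],[-198,5,266],1],
    [[0,-42,0],[-198,5,266],1]
  ],
  "newtons": 60
}}

```text
time: 0.98
eef_pos: [0.3764, -0.395, 0.2261]
tcp_rot: [-0.677, 0.204, -0.204, 0.677]
contact_force: [-0.4, -0.2, -0.4]
opening: -0.001
```

```bash
python3 - <<'E'
from h import *
T=mid-my*.345; T[2]=.2
mv(T,mx)
E
```

```text
t 0.9833 p [ 0.3764 -0.395   0.2261] mach [np.float64(-0.243), np.float64(-0.5682)] F [-0.4 -0.2 -0.4] open -0.0010772728782689816
R [[0.834, -0.0, 0.552], [-0.552, 0.0, 0.834], [-0.0, -1.0, -0.0]]
shift mm [ 32.9  26.  328.3]
turn 1 [-1.000e-02 -4.171e+01 -3.000e-02]
turn -1 [ 3.0000e-02  1.3829e+02 -1.0000e-02]
```

Request:
{"method": "step_arm", "body": {
  "rows": [
    [[0,-41.7,0],[33,26,328],1],
    [[0,-41.7,0],[33,26,328],1],
    [[0,-41.7,0],[33,26,328],1],
    [[0,-41.7,0],[33,26,328],1],
    [[0,-41.7,0],[33,26,328],1],
    [[0,-41.7,0],[33,26,328],1],
    [[0,-41.7,0],[33,26,328],1],
    [[0,-41.7,0],[33,26,328],1],
    [[0,-41.7,0],[33,26,328],1],
    [[0,-41.7,0],[33,26,328],1]
  ]
}}

```text
time: 1.82
eef_pos: [0.5855, -0.1421, 0.1996]
tcp_rot: [0.705, 0.049, -0.05, -0.705]
contact_force: [-0.4, -1.2, -0.5]
opening: 0.0
```

```bash
python3 - <<'E'
from h import *
from plant import viewer
T=mid-my*.345; T[2]=.088
mv(T,mx)
for n in ('scene','wrist'):
    p,d=viewer.read_camera(n); cv2.imwrite(f'pics/{n}1.png',p[:,:,::-1])
E
```

```text
t 1.8167 p [ 0.5855 -0.1421  0.1996] mach [np.float64(0.0001), np.float64(-0.3477)] F [-0.4 -1.2 -0.5] open 0.00027943118034396525
R [[0.99, -0.001, -0.14], [0.14, -0.0, 0.99], [-0.001, -1.0, 0.0]]
shift mm [  0.  111.6   2.7]
turn 1 [-0.   -0.13 -0.07]
turn -1 [ 1.1000e-01  1.7987e+02 -0.0000e+00]
```

View pics/scene1.png

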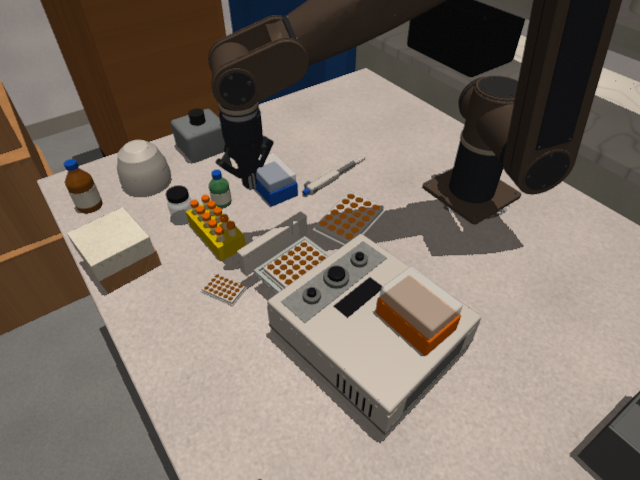

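View pics/wrist1.png

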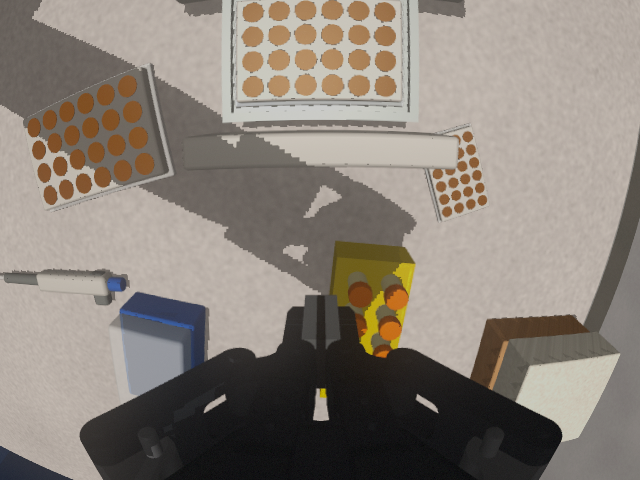

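Request:
{"method": "step_arm", "body": {
  "rows": [
    [[0,0,0],[0,40,0],1],
    [[0,0,0],[0,75,0],1],
    [[0,0,0],[0,100,0],1],
    [[0,0,0],[0,111,0],1],
    [[0,0,0],[0,111,0],1],
    [[0,0,0],[0,111,5],1],
    [[0,0,0],[0,111,10],1],
    [[0,0,0],[0,111,15],1],
    [[0,0,0],[0,111,18],1],
    [[0,0,0],[0,111,18],1]
  ]
}}

```text
time: 2.75
eef_pos: [0.5831, -0.1239, 0.0908]
tcp_rot: [0.706, 0.05, -0.049, -0.705]
contact_force: [-0.6, -0.4, -0.2]
opening: -0.002
```

```bash
python3 - <<'E'
from h import *
from plant import viewer
T=mid-my*.183; T[2]=.088
mv(T,mx)
for n in ('scene','wrist'):
    p,d=viewer.read_camera(n); cv2.imwrite(f'pics/{n}2.png',p[:,:,::-1])
E
```

```text
t 2.75 p [ 0.5831 -0.1239  0.0908] mach [np.float64(0.0003), np.float64(-0.3293)] F [-0.6 -0.4 -0.2] open -0.0019001514756417294
R [[0.99, 0.002, -0.139], [0.139, -0.001, 0.99], [0.002, -1.0, -0.001]]
shift mm [ -0.8   2.7 146.3]
turn 1 [ 0.06 -0.18  0.12]
turn -1 [-1.8000e-01  1.7982e+02  9.0000e-02]
```

View pics/wrist2.png

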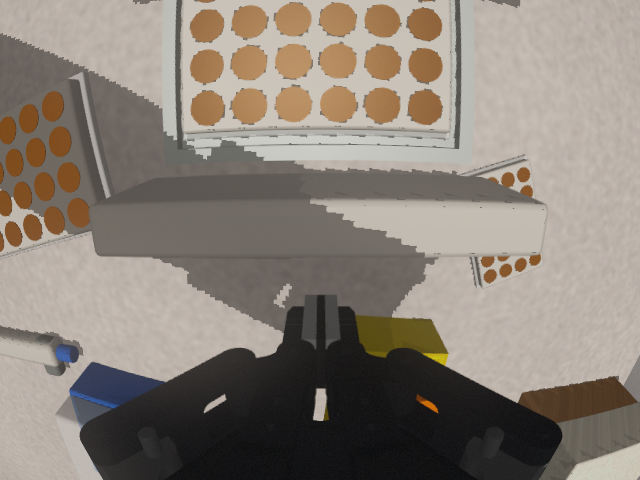

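Request:
{"method": "step_arm", "body": {
  "rows": [
    [[0,0,0],[0,0,4],1],
    [[0,0,0],[0,0,8],1],
    [[0,0,0],[0,0,12],1],
    [[0,0,0],[0,0,16],1],
    [[0,0,0],[0,0,20],1],
    [[0,0,0],[0,0,24],1],
    [[0,0,0],[0,0,28],1],
    [[0,0,0],[0,0,32],1],
    [[0,0,0],[0,0,37],1],
    [[0,0,0],[0,0,42],1]
  ]
}}

```text
time: 3.68
eef_pos: [0.5765, -0.083, 0.0893]
tcp_rot: [0.706, 0.049, -0.049, -0.705]
contact_force: [0.9, -3.5, -1.6]
opening: 0.002
```

```bash
python3 - <<'E'
from h import *
from plant import viewer
T=mid-my*.183; T[2]=.088
mv(T,mx)
c=viewer.calibration('wrist'); print('cam',-c['R'].T@c['t'])
for n in ('top','wrist'):
    p,d=viewer.read_camera(n); cv2.imwrite(f'pics/{n}3.png',p[:,:,::-1])
E
```

```text
t 3.6833 p [ 0.5765 -0.083   0.0893] mach [np.float64(-0.0003), np.float64(-0.2879)] F [ 0.9 -3.5 -1.6] open 0.002442015298423651
R [[0.99, -0.0, -0.138], [0.138, -0.001, 0.99], [-0.0, -1.0, -0.001]]
shift mm [-1.000e-01  1.200e+00  1.049e+02]
turn 1 [ 0.04 -0.25 -0.01]
turn -1 [1.0000e-02 1.7975e+02 6.0000e-02]
cam [ 0.5643288  -0.00312114  0.23237727]
```

View pics/wrist3.png

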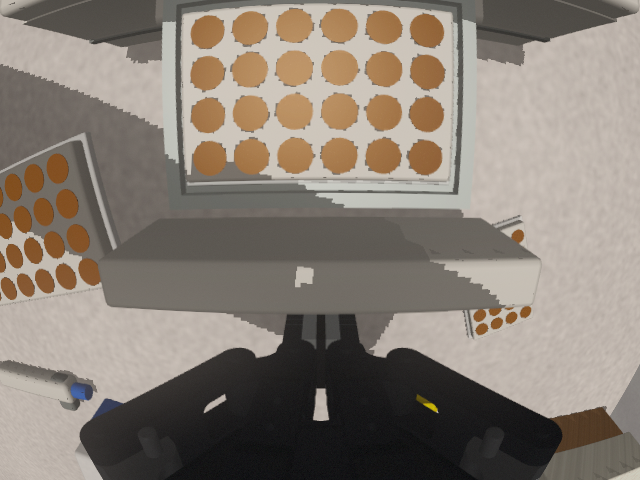

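Request:
{"method": "step_arm", "body": {
  "rows": [
    [[0,0,0],[0,0,6],1],
    [[0,0,0],[0,0,14],1],
    [[0,0,0],[0,0,22],1],
    [[0,0,0],[0,0,30],1],
    [[0,0,0],[0,0,38],1],
    [[0,0,0],[0,0,46],1],
    [[0,0,0],[0,0,54],1],
    [[0,0,0],[0,0,62],1],
    [[0,0,0],[0,0,70],1],
    [[0,0,0],[0,0,76],1]
  ]
}}

```text
time: 4.62
eef_pos: [0.5657, -0.0065, 0.0893]
tcp_rot: [-0.705, -0.049, 0.049, 0.706]
contact_force: [-2.1, -4.8, 0.1]
opening: -0.001
```

```bash
python3 - <<'E'
from h import *
from plant import viewer
T=mid-my*.183; T[2]=.088
mv(T,mx)
for n in ('scene','wrist'):
    p,d=viewer.read_camera(n); cv2.imwrite(f'pics/{n}4.png',p[:,:,::-1])
E
```

```text
t 4.6167 p [ 0.5657 -0.0065  0.0893] mach [np.float64(-0.0002), np.float64(-0.2107)] F [-2.1 -4.8  0.1] open -0.0007899001861269834
R [[0.99, -0.001, -0.139], [0.139, 0.0, 0.99], [-0.001, -1.0, 0.0]]
shift mm [ 0.   1.3 27.7]
turn 1 [-0.03 -0.22 -0.04]
turn -1 [ 6.0000e-02  1.7978e+02 -4.0000e-02]
```

View pics/wrist4.png

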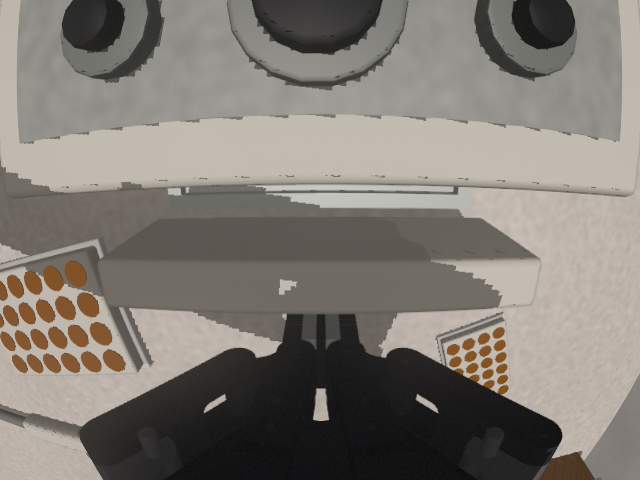

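View pics/scene4.png

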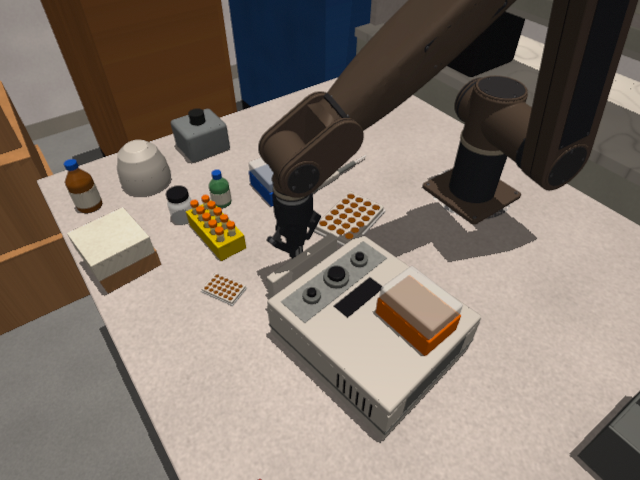

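Request:
{"method": "step_arm", "body": {
  "rows": [
    [[0,0,0],[0,0,4],1],
    [[0,0,0],[0,0,8],1],
    [[0,0,0],[0,0,12],1],
    [[0,0,0],[0,0,15],1],
    [[0,0,0],[0,0,18],1],
    [[0,0,0],[0,0,20],1],
    [[0,0,0],[0,0,22],1],
    [[0,0,0],[0,0,24],1],
    [[0,0,0],[0,0,25],1],
    [[0,0,0],[0,0,26],1]
  ]
}}

```text
time: 5.55
eef_pos: [0.5627, 0.0182, 0.0895]
tcp_rot: [-0.705, -0.049, 0.049, 0.705]
contact_force: [2.1, -2.4, -0.5]
opening: 0.001
```

Request:
{"method": "step_arm", "body": {
  "rows": [
    [[0,0,0],[0,0,1],1],
    [[0,0,0],[0,0,2],1],
    [[0,0,0],[0,0,2],1]
  ]
}}

```text
time: 5.8
eef_pos: [0.5624, 0.0203, 0.0894]
tcp_rot: [-0.705, -0.049, 0.049, 0.706]
contact_force: [1.8, -3.0, -0.6]
opening: 0.002
```

Request:
{"method": "step_arm", "body": {
  "rows": [
    [[0,0,0],[0,0,1],1],
    [[0,0,0],[0,0,2],1],
    [[0,0,0],[0,0,2],1]
  ]
}}

```text
time: 6.05
eef_pos: [0.5621, 0.0222, 0.0895]
tcp_rot: [-0.705, -0.049, 0.049, 0.705]
contact_force: [1.3, -2.4, -0.1]
opening: -0.004
```

Request:
{"method": "step_arm", "body": {
  "rows": [
    [[0,0,0],[0,0,1],1],
    [[0,0,0],[0,0,2],1],
    [[0,0,0],[0,0,2],1]
  ]
}}

```text
time: 6.3
eef_pos: [0.5622, 0.0222, 0.0895]
tcp_rot: [0.707, 0.05, -0.049, -0.704]
contact_force: [2.8, -8.1, -0.8]
opening: -0.003
```

Request:
{"method": "step_arm", "body": {
  "rows": [
    [[0,0,0],[0,0,1],1],
    [[0,0,0],[0,0,2],1],
    [[0,0,0],[0,0,2],1],
    [[0,0,0],[0,0,2],1]
  ]
}}

```text
time: 6.63
eef_pos: [0.5622, 0.0222, 0.0896]
tcp_rot: [0.708, 0.05, -0.049, -0.703]
contact_force: [2.3, -15.0, -0.9]
opening: -0.002
```

```bash
python3 - <<'E'
from h import *
from plant import viewer
T=mid-my*.183; T[2]=.088
mv(T,mx)
for n in ('scene','wrist','top'):
    p,d=viewer.read_camera(n); cv2.imwrite(f'pics/{n}5.png',p[:,:,::-1])
E
```

```text
t 6.6333 p [0.5622 0.0222 0.0896] mach [np.float64(0.0004), np.float64(-0.1817)] F [  2.3 -15.   -0.9] open -0.0021003591610188875
R [[0.99, 0.002, -0.14], [0.14, -0.008, 0.99], [0.001, -1.0, -0.008]]
shift mm [-0.4  1.6 -1.3]
turn 1 [ 0.45 -0.14  0.03]
turn -1 [-5.0000e-02  1.7986e+02  7.1000e-01]
```

View pics/wrist5.png

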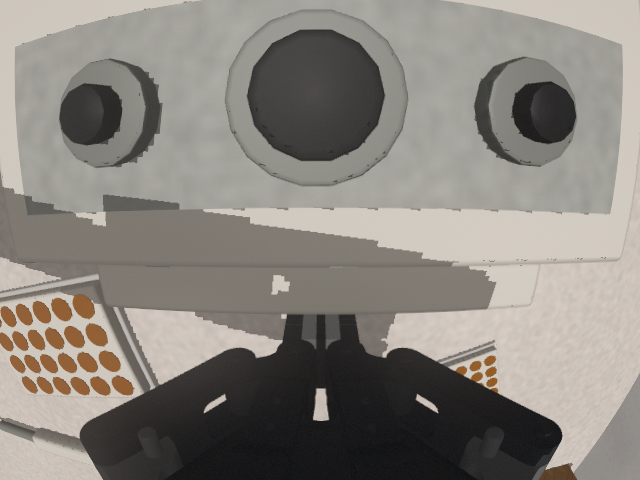

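Request:
{"method": "step_arm", "body": {
  "rows": [
    [[0,0,0],[0,0,-4],1],
    [[0,0,0],[0,0,-8],1],
    [[0,0,0],[0,0,-20],1],
    [[0,0,0],[0,0,-32],1],
    [[0,0,0],[0,0,-32],1],
    [[0,0,0],[0,-25,-32],1],
    [[0,0,0],[0,-60,-32],1],
    [[0,0,0],[0,-95,-32],1],
    [[0,0,0],[0,-100,-32],1],
    [[0,0,0],[0,-100,-32],1]
  ]
}}

```text
time: 7.62
eef_pos: [0.568, -0.006, 0.1933]
tcp_rot: [0.706, 0.052, -0.046, -0.705]
contact_force: [-0.3, 0.1, 0.3]
opening: 0.003
```

```bash
python3 - <<'E'
from h import *
from plant import viewer
T=mid-my*.095; T[2]=.165
mv(T,mx); print(T)
for n in ('scene','wrist','top'):
    p,d=viewer.read_camera(n); cv2.imwrite(f'pics/{n}6.png',p[:,:,::-1]); np.savez(f'{n}6.npz',p=p,d=d,**viewer.calibration(n))
E
```

```text
t 7.6167 p [ 0.568  -0.006   0.1933] mach [np.float64(0.0022), np.float64(-0.2105)] F [-0.3  0.1  0.3] open 0.003141015000501225
R [[0.99, 0.007, -0.138], [0.138, -0.001, 0.99], [0.007, -1.0, -0.002]]
shift mm [ -2.9  28.1 115.5]
turn 1 [ 0.11 -0.25  0.41]
turn -1 [-6.4000e-01  1.7975e+02  1.7000e-01]
[0.54934975 0.10797126 0.165     ]
```

View pics/wrist6.png

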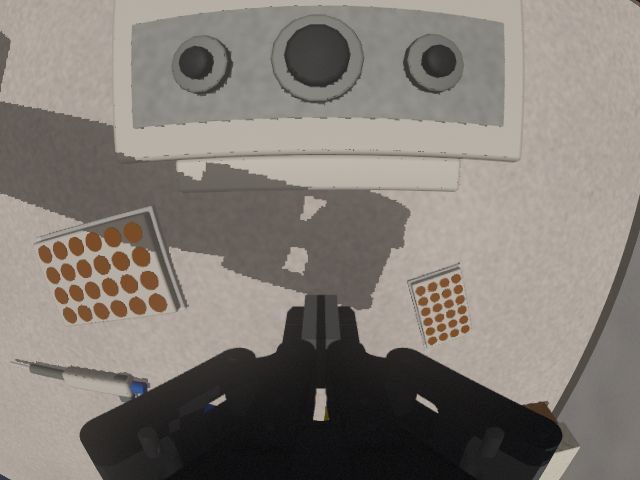

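View pics/scene6.png

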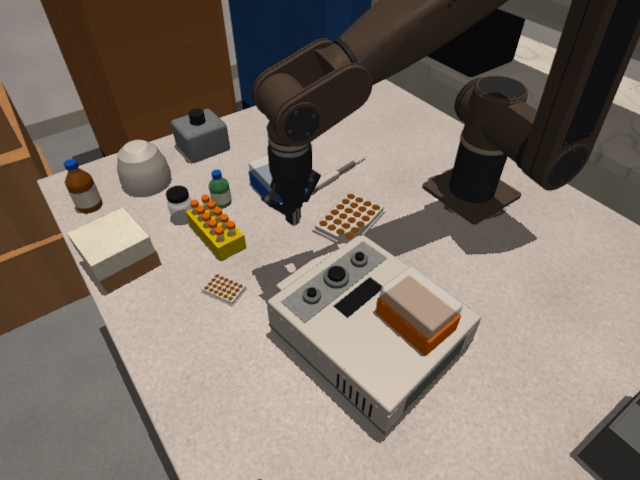

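```bash
python3 - <<'E'
from h import *
c=np.load('wrist6.npz');K=c['K']
for u,v in ((317,55),(196,63),(438,61)):
    a=np.array([u-K[0,2],v-K[1,2]])/K[0,0]; r=np.hypot(*a); d=np.r_[a/r*np.sin(r),np.cos(r)]
    d=c['R'].T@d; o=-c['R'].T@c['t']; P=o+d*(.142-o[2])/d[2]; print(P,(P-mid)@mx,(P-mid)@my)
E
```

```text
[0.54650571 0.10789725 0.142     ] -0.0028255168948859723 -0.09466760539880008
[0.48464526 0.09850775 0.142     ] -0.06539273066041101 -0.09513802498633844
[0.60804933 0.11644329 0.142     ] 0.059307806863063264 -0.09498684678452159
```

Request:
{"method": "step_arm", "body": {
  "rows": [
    [[0,0,0],[-1,0,25],1],
    [[0,0,0.2],[-2,0,50],1],
    [[0,0,0.4],[-3,0,75],1],
    [[0,0,0.4],[-4,0,100],1],
    [[0,0,0.4],[-4,0,115],1],
    [[0,0,0.4],[-4,0,115],1],
    [[0,0,0.4],[-4,15,115],1],
    [[0,0,0.4],[-4,30,115],1],
    [[0,0,0.4],[-4,40,115],1],
    [[0,0,0.4],[-4,40,115],1]
  ]
}}

```text
time: 8.6
eef_pos: [0.5434, 0.107, 0.145]
tcp_rot: [0.705, 0.044, -0.054, -0.705]
contact_force: [-0.1, -0.3, -0.2]
opening: -0.001
```

```bash
python3 - <<'E'
from h import *
from plant import viewer
T=np.array([.5483,.108,.135])
mv(T,mx)
for n in ('scene','wrist'):
    p,d=viewer.read_camera(n); cv2.imwrite(f'pics/{n}7.png',cv2.resize(p[200:360,220:420,::-1],None,fx=3.5,fy=3.5) if n=='scene' else p[:,:,::-1])
E
```

```text
t 8.6 p [0.5434 0.107  0.145 ] mach [np.float64(-0.0061), np.float64(-0.0951)] F [-0.1 -0.3 -0.2] open -0.0012597061264318955
R [[0.99, -0.015, -0.138], [0.138, -0.001, 0.99], [-0.015, -1.0, 0.001]]
shift mm [5.2 9.9 0.3]
turn 1 [-0.05 -0.28 -0.86]
turn -1 [ 1.3500e+00  1.7972e+02 -8.0000e-02]
```

View pics/scene7.png

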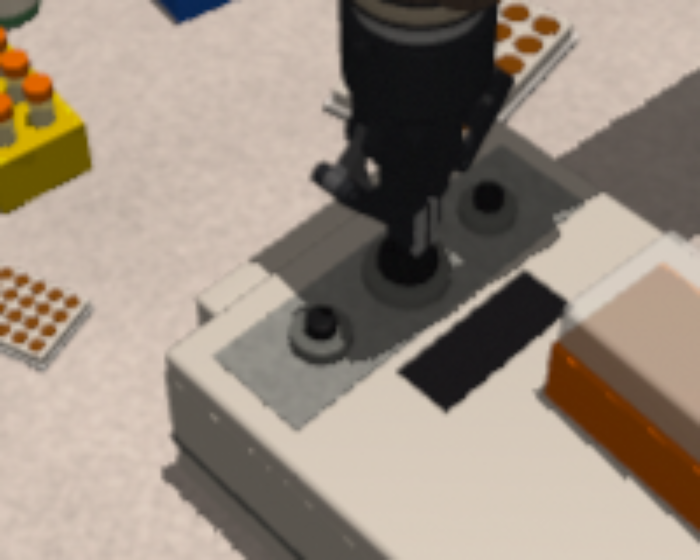

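View pics/wrist7.png

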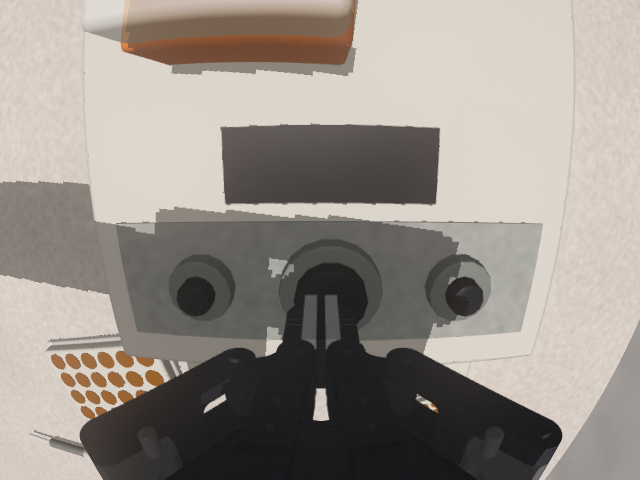

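Request:
{"method": "step_arm", "body": {
  "rows": [
    [[0,0,-0.8],[2.5,-2,0],1],
    [[0,0,-0.8],[5,-2,0],1],
    [[0,0,-0.8],[5,-2,0],1],
    [[0,0,-0.8],[5,1,0],1],
    [[0,0,-0.8],[5,4,0],1],
    [[0,0,-0.8],[5,7,0],1],
    [[0,0,-0.8],[5,9,0],1],
    [[0,0,-0.8],[5,9.5,0],1],
    [[0,0,-0.8],[5,9.5,0],1],
    [[0,0,-0.8],[5,9.5,0],1]
  ]
}}

```text
time: 9.53
eef_pos: [0.5509, 0.1083, 0.14]
tcp_rot: [-0.705, -0.051, 0.047, 0.706]
contact_force: [-0.3, 0.1, 2.4]
opening: -0.001
```

Request:
{"method": "step_arm", "body": {
  "rows": [
    [[0,0,0],[0,1,0],1],
    [[0,0,0],[0,2,0],1],
    [[0,0,0],[0,3,0],1],
    [[0,0,0],[0,4,0],1],
    [[0,0,0],[0,4,0],1]
  ]
}}

```text
time: 9.95
eef_pos: [0.5509, 0.1083, 0.1361]
tcp_rot: [-0.705, -0.051, 0.047, 0.706]
contact_force: [-2.4, 0.5, 3.9]
opening: -0.002
```

Request:
{"method": "step_arm", "body": {
  "rows": [
    [[0,0,0],[0,1,0],1],
    [[0,0,0],[0,2,0],1],
    [[0,0,0],[0,2,0],1]
  ]
}}

```text
time: 10.2
eef_pos: [0.551, 0.1083, 0.1359]
tcp_rot: [-0.705, -0.051, 0.047, 0.705]
contact_force: [-6.3, -0.3, 12.5]
opening: 0.003
```

The key has bottomed out: z stays at 0.136 while the force climbs to 12.5 N. I'll lift off now.

Request:
{"method": "step_arm", "body": {
  "rows": [
    [[0,0,0],[0,-3,0],1],
    [[0,0,0],[0,-6,0],1],
    [[0,0,0],[0,-10,0],1],
    [[0,0,0],[0,-20,0],1],
    [[0,0,0],[0,-45,0],1],
    [[0,0,0],[0,-80,0],1],
    [[0,0,0],[0,-100,-20],1],
    [[0,0,0],[0,-110,-60],1],
    [[0,0,0],[0,-110,-100],1],
    [[0,0,0],[0,-110,-125],1]
  ]
}}

```text
time: 11.03
eef_pos: [0.5683, -0.0184, 0.2457]
tcp_rot: [0.706, 0.052, -0.045, -0.705]
contact_force: [0.1, 1.4, -0.3]
opening: 0.001
```

Request:
{"method": "step_arm", "body": {
  "rows": [
    [[0,0,0],[0,0,-35],1],
    [[0,0,0],[0,0,-60],1],
    [[0,0,0],[0,0,-60],1],
    [[0,0,0],[0,0,-60],1]
  ]
}}

```text
time: 11.37
eef_pos: [0.5757, -0.0762, 0.2436]
tcp_rot: [-0.705, -0.05, 0.046, 0.706]
contact_force: [-0.1, 0.4, -0.5]
opening: -0.002
```

```bash
python3 - <<'E'
from h import *
from plant import viewer,ctrl
s=ctrl.get_state();print(s['time'],s['eef_pos'],s['contact_force'])
for n in ('scene','top','wrist'):
    p,d=viewer.read_camera(n); c=dict(p=p,d=d,**viewer.calibration(n)); np.savez(f'{n}8.npz',**c)
    q=p[140:260,170:450,::-1] if n=='top' else p[200:350,220:420,::-1]
    cv2.imwrite(f'pics/{n}8.png',cv2.resize(q,None,fx=2.8,fy=2.8) if n!='wrist' else p[:,:,::-1])
for n in ('scene','top'):
  for k in '08':
    try: c=dict(np.load(f'{n}{k}.npz'))
    except Exception: continue
    P=cloud(c)
    for nm,pix in dict(scene=dict(start=(336,273),k1=(312,292),k2=(360,256)),top=dict(start=(281,216),k1=(277,191),k2=(285,242)))[n].items():
        print(n,k,nm,np.median(P[pix[1]-1:pix[1]+2,pix[0]-1:pix[0]+2,2]).round(4))
E
```

```text
11.3667 [ 0.5756784  -0.07617139  0.24361665] [-0.1244841   0.37723326 -0.50357284]
scene 0 start 0.1426
scene 0 k1 0.1424
scene 0 k2 0.1412
scene 8 start 0.1415
scene 8 k1 0.142
scene 8 k2 0.1428
top 0 start 0.1411
top 0 k1 0.1429
top 0 k2 0.1424
top 8 start 0.1402
top 8 k1 0.1411
top 8 k2 0.1413
```

View pics/scene8.png

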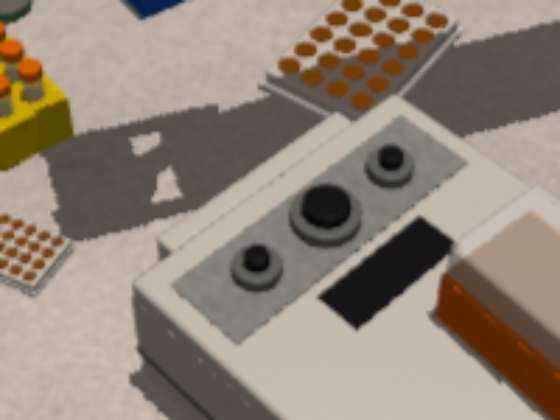

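View pics/top8.png

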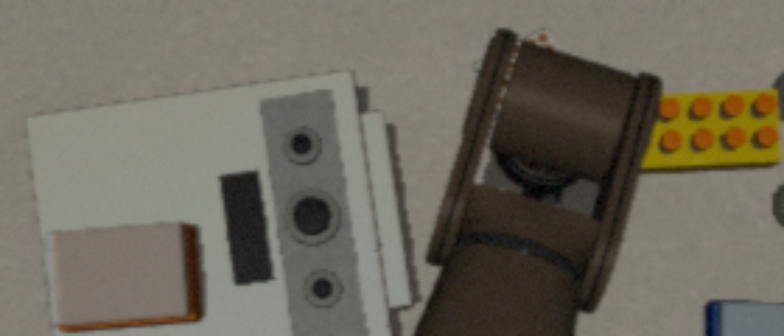

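View pics/wrist8.png

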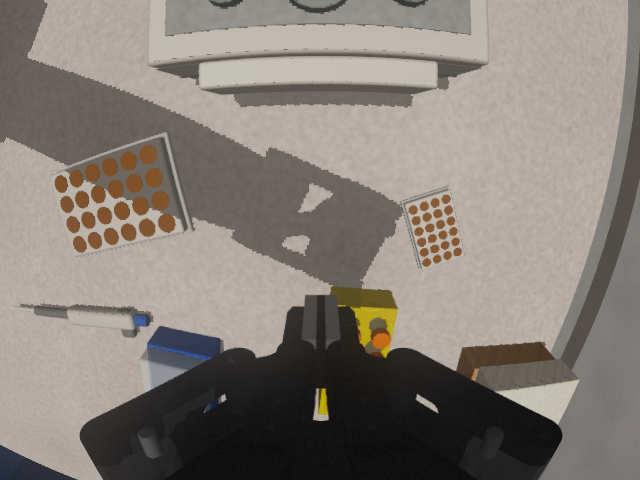

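The carrier panel is flush with the machine's front. All three keys read about 0.141 m high, the same as at the start, and the arm is clear of everything. I'll hand the job in.

```bash
python3 -c "
from plant import ctrl
print(ctrl.sign_off())"
```

```text
the job is handed in; nothing more can be done
None
```

I pushed the carrier home, pressed the start key fully down and let it up again, then handed the job in at about 11.5 s of the 38 s allowed. The hand-in gave no verdict.

- **Carrier:** I pushed it with the shut fingertips at about 0.1 m/s, slowing for the last 27 mm. The tool then stopped moving while the force rose from 3 to 15 N. The last pictures show the panel flush against the machine's front.
- **Start key:** This is the large key in the middle of the row. It bottomed out at z = 0.136 m with 12.5 N, which is 6 mm of travel. After I lifted off, the depth images gave all three key tops at 0.140 to 0.143 m. That matches the start to within about 2 mm, so it does not by itself prove the 1 mm limit.
- **Other things:** The arm ended clear at z = 0.24 m with no contact force. The last pictures show no sign that any of the other things in view had moved; I did not measure them.
- **Not checked:** I could not see the plate once it was inside the machine. It lay flat in its seat in the last picture where it showed fully, about 20 mm into the push, and nothing jerked on the way in.
- **Disagreements:** The cameras differed by 2 to 7 mm on the key positions. My first placing over the start key was about 5 mm off to one side, and I corrected it before pressing.

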